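Seat the slide carrier in the four-compartment staining dish

ROBOT

A 6-joint arm with a two-finger parallel gripper is mounted at the origin on the work surface. World frame = base frame: x ahead of the robot, y to its left, z up, the work surface at z = 0. Lengths are in m, angles in degrees, forces in N, time in s.
With the tool pointing down it reaches from about 0.35 to 0.875 m from the base axis. Payload 4.2 kg.
Tool frame: the origin (TCP) lies on the centre line of the jaws, within the pads' length; the fingertips stand 25 mm ahead of it and the grasp point (between the pads) lies 6 mm ahead of it; z points along the fingers, y is the line along which they close (so a half turn about z gives the same grasp; the last joint's range is limited). The gripper opens to 87 mm and grips with 3 to 60 N. Pads are 19 mm wide; open, the fingers measure 117 mm over their backs; the gripper's body (75 mm by 190 mm) begins 51 mm behind the grasp point.
Start: joints at [-54.397, 22.042, 0.453, 0, -68.411, -14.817], TCP at [0.222, -0.584, 0.248] pointing down, gripper open.
Joint ranges: [-179.83, 179.83], [-69.29, 118.12], [-61.27, 80.66], [-181.25, 117.63], [-171.15, -9.14], [-177.46, 177.46]. Speed limits (degrees/s): [159.86, 159.86, 180, 180, 180, 180].

INTERFACE

Orientations are given as a 3x3 rotation matrix whose columns are the frame's x, y, z axes.
In Python, from station import r gives the robot as it stands.
- The arm moves only by the tool move_arm, never from a script. Its argument "series" is a list of rows, each an object with "grip": the opening, from 0 (shut) to 1 (fully open); "xyz": the shift along the tool's x, y, z in mm, a list of three; "angular": the turn, a rotation vector about the tool's x, y, z in rad, a list of three. A call has 1 to 10 rows; each row is the pose to reach, as a shift and turn from the pose commanded when the call began, along the tool's axes at that moment; what a row does not reach only later rows make up. A row lasts 1/10 s, in which the tool goes at most 50 mm and 8.59 degrees, less where a joint would pass 70% of its speed; a pose out of reach is approached as far as the arm can. A call with a gripper value outside its range is refused whole. The fingers move at their own pace and stop on an object; the grip force is fixed at half the most. Time passes only in rows, so rows that repeat a pose let the fingers close. It gives the time, the measured TCP pose, the force, the opening and the grip force at its end, in the units of the state.
- r.sense(): the state, without advancing time (a new reading comes with each control period).
- r.capture(name): name is "scene" or "side" or "wrist"; returns a dict with "img" (400x640x3 uint8, red, green, blue), "camera_matrix" (3x3 intrinsics, pixels), "rvec" (rotation vector, rad) and "tvec" (3), from world to camera coordinates, as OpenCV has them; the wrist camera has in their place "hand_eye" (4x4, takes a point from camera to tool coordinates, whose origin is the TCP and whose axes are the flange's). Camera axes: x right, y down, z forward; pixel columns grow to the right and rows downward; lengths in m; the calibration is good to about 2 mm. The wrist camera is an equidistant fisheye: a pixel r from the principal point sees the ray r / f radians off the axis. A picture is of the moment at which its call begins: read the wrist's pose just before it. There is no depth.
- r.finish_job(): hands the job in; it is judged then, once.
The state is a dict: "time_s": time; "joints": joint angles; "joint_velocities": joint speeds; "effort": joint torques, N m; "tcp_pos": TCP position; "ee_rot": TCP orientation; "wrist_force": force on the tool from outside, world axes, zero at the start; "moment": the same for the moment, N m; "gripper_width": opening from 0.0 (shut) to 1.0 (fully open); "gripper_force": force on a finger pad.
Only numpy, scipy, OpenCV 4.12 (cv2) and the standard library are available. Lean on these libraries where they do the work, as an engineer would, in place of code of your own. Each camera call takes 0.05 s, during which the arm holds its last target. There are 200 camera calls.

TASK

Pick up the slide carrier from the white drip tray and lower it gently into the teal staining dish that has four compartments, so that each of its four slides goes into a compartment of its own and the carrier's bar comes down fully onto the dish's rim. Do not drop it in; let go of it and leave it sitting level there. Leave the magenta two-compartment dish where it stands.

Things in the scene. Friction and masses are not known exactly. Their poses are not given: they have to be found in the camera images.
- carrier_grip (a point): Slide carrier, 0.2 kg: centre of its blue grip block (x 30, y 16, z 56 mm; pinch the 16), z up, y along the bar. Under it a dark bar (x 20, y 150, z 10 mm, top 28 mm below this point), from which four framed slides (x 30, y 6 mm) hang at y = -51, -17, 17, 51 mm to 93 mm below this point. Half-turn symmetric. Starts standing upright on the slides in the tray, this point 97 mm above the bench.
- dish_four: Teal dish, loose, 0.6 kg: x 62, y 139, height 65 mm, walls and floor 3 mm, open top; origin at the centre of its underside, z up. Dividers to rim height make four compartments, each x 56, y 31 mm, centred at y = -51, -17, 17, 51 mm. Half-turn symmetric. With the carrier home the bar lies on the rim along y, its grip centre 103 mm above this origin, slides clear of the floor.
- dish_two: Wrong dish, a bystander: magenta, same outer size as the teal one (x 62, y 139, height 65 mm), loose, 0.6 kg, one divider across the middle, so only two compartments. Origin at the centre of its underside, z up.
- tray: White drip tray under the carrier, fixed: x 80, y 170 mm, floor 4 mm thick, rim 10 mm high. Origin at the centre of its underside, z up.

How it is judged (in metres and radians):
At the end, for the whole second after the job is handed in: Each slide in its own compartment of the teal dish, bar on its rim: grip centre within 20 mm (dish x) and 16 mm (dish y) of the dish's middle, 96 to 108 mm above its underside, bar along the dish within 20 degrees, upright within 6 degrees; dish level on the bench, at rest (x of carrier_grip in the frame of dish_four between -0.02 and 0.02 m and y of carrier_grip in the frame of dish_four between -0.016 and 0.016 m and z of carrier_grip in the frame of dish_four between 0.096 and 0.108 m and angle between the y axis of carrier_grip and the y axis of dish_four, either way round below 0.35 rad and angle between carrier_grip's own z axis and vertical below 0.105 rad and angle between dish_four's own z axis and vertical below 0.1 rad and height (world z) of dish_four below 0.015 m and linear speed of dish_four below 0.02 m/s and height (world z) of carrier_grip below 0.12 m); the robot touches nothing.
It fails at once if the magenta dish is pushed more than 20 mm or tipped (distance of dish_two from where it was at the start of the episode above 0.02 m or angle between dish_two's own z axis and vertical above 0.2 rad).
It fails at once if the carrier is dropped into the dish (faster than 0.5 m/s while entering it) (horizontal distance between carrier_grip and dish_four below 0.05 m and z of carrier_grip in the frame of dish_four below 0.15 m and linear speed of carrier above 0.5 m/s).
It also fails if it takes over 40 s, if anything falls off the work surface, if the arm or the gripper's body presses on something with over 40 N, if the wrist force passes 120 N, or if a joint passes its speed limit or range.

## Working session

There is one attempt and no reset: what is moved stays moved. The work goes in short steps, Python scripts to look and compute and a tool call to move; the robot and the scene stay as the last step left them, time stands still between calls to the robot, and variables do not carry over. Pictures are saved under pics/ and viewed, at most 10 in all, crops included, and the job is handed in when it is done.

Besides the shell and the picture viewer there is one more tool, called as a command line: name --argument value ..., lists and objects as JSON in quotes. move_arm: Moves the arm, as the interface text tells. Its arguments: {"type":"object","properties":{"series":{"type":"array"}},"required":["series"]}

```bash
mkdir -p pics; cat > h.py <<'E'
import numpy as np, cv2
from station import r
def save(n,f):
    s=r.sense(); c=r.capture(n); cv2.imwrite(f'pics/{f}.png',c['img'][:,:,::-1]); 
    c['s']=s; np.save(f'pics/{f}.npy',c,allow_pickle=True); return c
def load(f): return np.load(f'pics/{f}.npy',allow_pickle=True).item()
def ray(c,uv):
    K=np.array(c['camera_matrix']); uv=np.array(uv,float)
    if 'hand_eye' in c:
        H=np.array(c['hand_eye']); p=(uv-K[:2,2])/[K[0,0],K[1,1]]; t=np.hypot(*p)
        d=np.array([*(p/t*np.sin(t)),np.cos(t)]); R=np.array(c['s']['ee_rot']);
        o=np.array(c['s']['tcp_pos'])+R@H[:3,3]; return o,R@H[:3,:3]@d
    R=cv2.Rodrigues(np.array(c['rvec'],float))[0]; t=np.array(c['tvec'],float).ravel()
    d=np.linalg.inv(K)@[*uv,1]; return -R.T@t,R.T@d
def atz(c,uv,z):
    o,d=ray(c,uv); return o+d*(z-o[2])/d[2]
def tri(*obs):
    A=0;b=0
    L=[]
    for c,uv in obs:
        o,d=ray(c,uv); d/=np.linalg.norm(d); P=np.eye(3)-np.outer(d,d); A=A+P;b=b+P@o; L.append((o,P))
    x=np.linalg.solve(A,b); return x,[np.linalg.norm(P@(x-o)) for o,P in L]
E
python3 - <<'E'
from h import *
for n in('scene','side','wrist'): c=save(n,n+'0')
a=[cv2.imread(f'pics/{n}0.png') for n in('scene','side')]
print(c['s']['time_s'],c['s']['ee_rot'],c['hand_eye'],c['camera_matrix'])
E
```

```text
0.1 [[-9.34960105e-01 -3.54751971e-01 -8.00324633e-04]
 [-3.54752856e-01  9.34958398e-01  1.79014676e-03]
 [ 1.13212144e-04  1.95763325e-03 -9.99998077e-01]] [[-6.89247265e-04 -9.70271321e-01 -2.42018776e-01  6.47407606e-02]
 [ 9.99999579e-01 -8.15253548e-04  4.20505231e-04 -1.65413531e-04]
 [-6.05310832e-04 -2.42018385e-01  9.70271475e-01 -1.37387812e-01]
 [ 0.00000000e+00  0.00000000e+00  0.00000000e+00  1.00000000e+00]] [[309.70691629   0.         324.15793549]
 [  0.         309.70691629 199.26571576]
 [  0.           0.           1.        ]]
```

View pics/scene0.png

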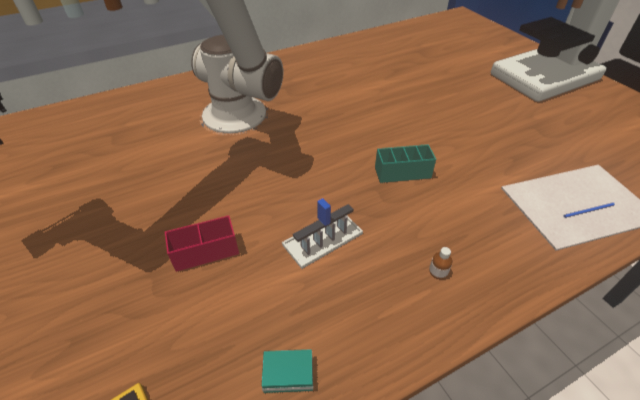

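View pics/side0.png

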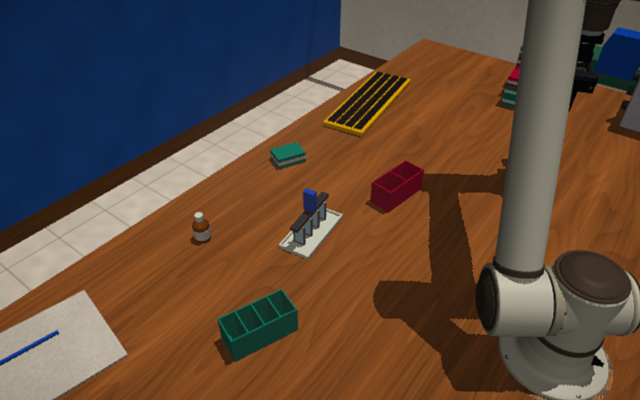

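The scene view shows the blue grip at about (324,212), the teal dish at (405,163) and the magenta dish at (201,243). The side view shows the grip at (310,200), teal at (258,323) and magenta at (397,186). Next I'll enlarge crops to pick corners.

```bash
python3 - <<'E'
from h import *
S,D=load('scene0'),load('side0')
def crop(c,x,y,w,h): return cv2.resize(c['img'][y:y+h,x:x+w,::-1],(400,300),interpolation=cv2.INTER_CUBIC)
cv2.imwrite('pics/comp.png',np.vstack([np.hstack([crop(S,365,130,80,60),crop(S,280,190,100,75)]),np.hstack([crop(D,208,278,100,75),crop(D,265,180,100,75)])]))
m=[]
for c,(x0,y0,x1,y1) in((S,(300,190,350,235)),(D,(290,180,330,220))):
    I=c['img'][y0:y1,x0:x1].astype(int); k=(I[:,:,2]>I[:,:,0]+50)&(I[:,:,2]>I[:,:,1]+40); y,x=np.nonzero(k); m.append((c,(x.mean()+x0,y.mean()+y0))); print(len(x),m[-1][1],x.min()+x0,x.max()+x0,y.min()+y0,y.max()+y0)
print(tri(*m))
E
```

```text
82 (np.float64(323.5), np.float64(204.0)) 318 329 199 209
136 (np.float64(309.3014705882353), np.float64(198.16176470588235)) 304 315 189 211
(array([0.57843445, 0.01315219, 0.11045447]), [np.float64(0.0005576899288536157), np.float64(0.0005576899288536686)])
```

View pics/comp.png

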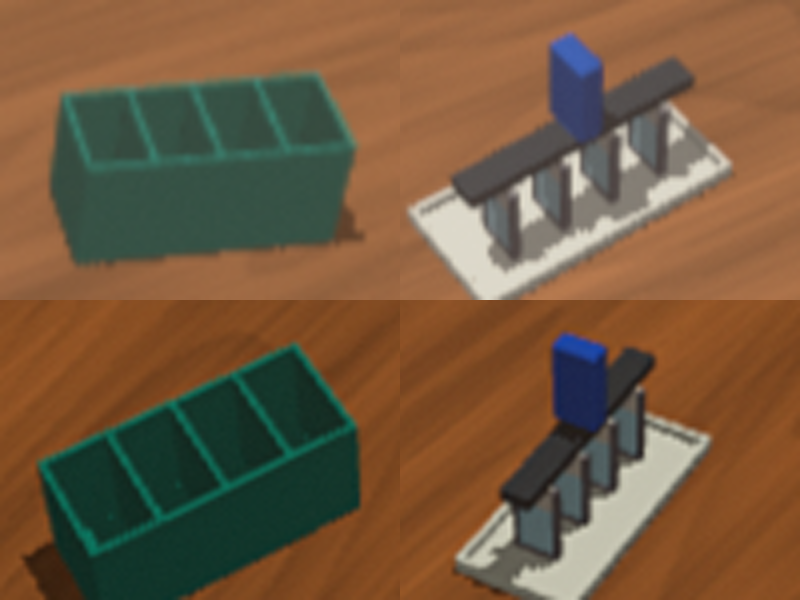

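The crops show the teal rim corners and the carrier's bar and block clearly, with each view giving four rim corners.

```bash
python3 - <<'E'
from h import *
S,D=load('scene0'),load('side0')
sc=[(365+x/5,130+y/5) for x,y in[(64,94),(318,74),(354,148),(92,168)]]
sd=[(208+x/4,278+y/4) for x,y in[(40,165),(296,45),(356,128),(96,254)]]
P=np.array([atz(S,p,.065) for p in sc]);Q=np.array([atz(D,p,.065) for p in sd]);print(P.round(4),Q.round(4),sep='\n')
T=[]
for i in range(4):
    j=np.argmin(np.linalg.norm(Q-P[i],axis=1)); t=tri((S,sc[i]),(D,sd[j]));T.append(t[0]);print(t[0].round(4),np.round(t[1],4))
print('centre',np.mean(T,0),P.mean(0),Q.mean(0))
print('block top',tri((S,(280+176/4,190+55/4)),(D,(265+180/4,180+45/4))))
e1=tri((S,(280+65/4,190+185/4)),(D,(265+116/4,180+195/4)));e2=tri((S,(280+286/4,190+66/4)),(D,(265+242/4,180+53/4)))
print('bar ends',e1,e2)
for c in(S,D):print(c['camera_matrix'][0][0],ray(c,(320,200)))
E
```

```text
[[0.4305 0.2524 0.065 ]
 [0.4796 0.3791 0.065 ]
 [0.5362 0.357  0.065 ]
 [0.4866 0.2319 0.065 ]]
[[0.528  0.3589 0.065 ]
 [0.4793 0.2301 0.065 ]
 [0.4227 0.2521 0.065 ]
 [0.4719 0.3783 0.065 ]]
[0.4258 0.2527 0.0624] [0.0027 0.0027]
[0.4755 0.3793 0.0625] [0.0029 0.0029]
[0.5319 0.3587 0.0614] [0.0021 0.0021]
[0.4825 0.2313 0.063 ] [0.0031 0.0031]
centre [0.47889727 0.30548961 0.06230539] [0.48321239 0.3051199  0.065     ] [0.47547899 0.30487645 0.065     ]
block top (array([0.58536233, 0.00686076, 0.1221949 ]), [np.float64(0.0029011369014080237), np.float64(0.0029011369014079655)])
bar ends (array([ 0.59038388, -0.01111194,  0.01117423]), [np.float64(0.04753118657669003), np.float64(0.04753118657669)]) (array([0.57959819, 0.02772458, 0.12000812]), [np.float64(0.04746570844764815), np.float64(0.047465708447648206)])
401.3429996667331 (array([ 1.09426741, -0.26511307,  0.72066198]), array([-0.62056887,  0.3241117 , -0.71419804]))
501.7788348810706 (array([0.02129748, 0.71221449, 0.8426447 ]), array([ 0.46421356, -0.6158293 , -0.63672489]))
```

```bash
python3 - <<'E'
from h import *
S,D=load('scene0'),load('side0')
a,b=(280+65/4,190+185/4),(280+286/4,190+66/4); c,d=(265+116/4,180+195/4),(265+242/4,180+53/4)
print(tri((S,a),(D,d)),tri((S,b),(D,c)))
s=r.sense();R=np.array(s['ee_rot']);print('tool axes',R.round(3),s['tcp_pos'],s['joints'])
e1,e2=tri((S,a),(D,d))[0],tri((S,b),(D,c))[0]
v=(e2-e1)[:2];ang=np.degrees(np.arctan2(v[1],v[0]));print('bar deg',ang,np.linalg.norm(v),(e1+e2)/2)
y=np.degrees(np.arctan2(R[1,1],R[0,1]));print('tool y deg',y)
for t in(np.array([.584,.009,.27]),):print('shift tool mm',R.T@(t-s['tcp_pos'])*1000)
E
```

```text
(array([ 0.5937091 , -0.06424223,  0.06645753]), [np.float64(0.0034123716031116995), np.float64(0.0034123716031117927)]) (array([0.57439211, 0.08214743, 0.06642578]), [np.float64(0.003692837740450168), np.float64(0.0036928377404501674)])
tool axes [[-0.935 -0.355 -0.001]
 [-0.355  0.935  0.001]
 [ 0.     0.002 -1.   ]] [ 0.22165638 -0.58394056  0.24674645] [-5.43972906e+01  2.20783158e+01  3.97833339e-01 -1.64612296e-02
 -6.84109220e+01 -1.48169494e+01]
bar deg 97.5170935844825 0.14765865914509407 [0.58405061 0.0089526  0.06644166]
tool y deg 110.77968398213932
shift tool mm [-549.13110417  425.85695918  -22.65001277]
```

The carrier bar centre is at (0.584, 0.009), its length is 148 mm as expected, and it lies at 97.5°. The dish centre is at (0.479, 0.305) at 68.6°. Triangulated heights read about 2.5 mm low but are plausible. I'm setting off to hover above the grip.

move_arm --series '[{"grip": 1, "xyz": [-275, 213, -2], "angular": [0, 0, 0]}, {"grip": 1, "xyz": [-275, 213, -2], "angular": [0, 0, 0]}, {"grip": 1, "xyz": [-275, 213, -2], "angular": [0, 0, 0]}, {"grip": 1, "xyz": [-275, 213, -2], "angular": [0, 0, 0]}, {"grip": 1, "xyz": [-275, 213, -2], "angular": [0, 0, 0]}, {"grip": 1, "xyz": [-275, 213, -2], "angular": [0, 0, 0]}, {"grip": 1, "xyz": [-275, 213, -2], "angular": [0, 0, 0]}, {"grip": 1, "xyz": [-275, 213, -2], "angular": [0, 0, 0]}, {"grip": 1, "xyz": [-275, 213, -2], "angular": [0, 0, 0]}]'

```text
time_s: 1.05
tcp_pos: [0.4038, -0.2865, 0.2495]
ee_rot: [[-0.934, -0.358, -0.0], [-0.358, 0.934, 0.0], [0.0, 0.0, -1.0]]
wrist_force: [-0.9, -0.3, 0.2]
gripper_width: 0.999
gripper_force: 0.0
```

move_arm --series '[{"grip": 1, "xyz": [-274, 213, 0], "angular": [0, 0, 0.232]}, {"grip": 1, "xyz": [-274, 213, 0], "angular": [0, 0, 0.232]}, {"grip": 1, "xyz": [-274, 213, 0], "angular": [0, 0, 0.232]}, {"grip": 1, "xyz": [-274, 213, 0], "angular": [0, 0, 0.232]}, {"grip": 1, "xyz": [-274, 213, 0], "angular": [0, 0, 0.232]}, {"grip": 1, "xyz": [-274, 213, 0], "angular": [0, 0, 0.232]}, {"grip": 1, "xyz": [-274, 213, 0], "angular": [0, 0, 0.232]}, {"grip": 1, "xyz": [-274, 213, 0], "angular": [0, 0, 0.232]}, {"grip": 1, "xyz": [-274, 213, 0], "angular": [0, 0, 0.232]}]'

```text
time_s: 1.95
tcp_pos: [0.5841, 0.0084, 0.2485]
ee_rot: [[-0.991, -0.13, -0.002], [-0.13, 0.991, -0.001], [0.002, -0.0, -1.0]]
wrist_force: [-1.2, -0.6, 0.1]
gripper_width: 0.999
gripper_force: 0.0
```

```bash
python3 - <<'E'
from h import *
c=save('wrist','w1');s=c['s'];print(s['time_s'],s['tcp_pos'],np.array(s['ee_rot']).round(3),s['joints'],s['wrist_force'])
E
```

```text
1.95 [0.58412568 0.00841938 0.24851246] [[-0.991 -0.13  -0.002]
 [-0.13   0.991 -0.001]
 [ 0.002 -0.    -1.   ]] [ 1.66987742e+01  1.80899859e+01 -5.32094714e+00 -4.79508385e-03
 -6.67045589e+01 -9.92205021e+01] [-1.24846649 -0.64117299  0.10334941]
```

View pics/w1.png

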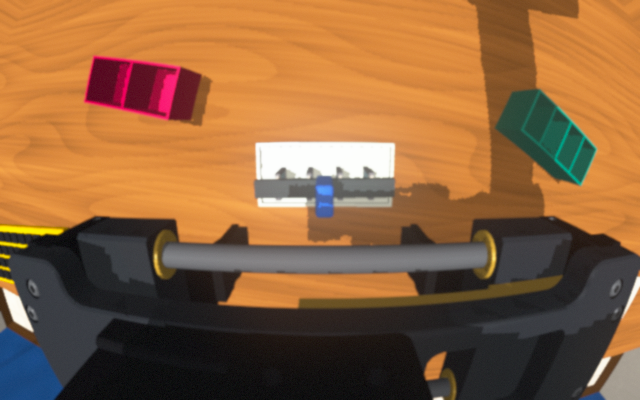

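The wrist view shows the bar at u 255–395, v≈187, and the block at u 317–333, v 177–216. The teal rim is at upper right with corners near (537,90), (595,151), (578,184) and (521,140).

```bash
python3 - <<'E'
from h import *
c=load('w1');R=np.array(c['s']['ee_rot']);p=np.array(c['s']['tcp_pos'])
I=c['img'].astype(int)[165:230,305:345];k=(I[:,:,2]>I[:,:,0]+40)&(I[:,:,2]>I[:,:,1]+30);y,x=np.nonzero(k)
print(x.min()+305,x.max()+305,y.min()+165,y.max()+165,[ (v+165,x[y==v].min()+305,x[y==v].max()+305) for v in range(10,55,6) if (y==v).any()])
for uv,z in[((325,216),.125),((325,205),.125),((255,188),.069),((395,188),.069)]:
    q=atz(c,uv,z);print(uv,q.round(4),(R.T@(q-p)*1000).round(1))
Q=np.array([atz(c,uv,.065) for uv in[(537,90),(595,151),(578,184),(498,125)]]);print(Q.round(3),Q.mean(0))
E
```

```text
315 333 177 216 [(181, np.int64(317), np.int64(330)), (187, np.int64(315), np.int64(333)), (193, np.int64(316), np.int64(333)), (199, np.int64(316), np.int64(332)), (205, np.int64(316), np.int64(332)), (211, np.int64(316), np.int64(332))]
(325, 216) [0.5991 0.0113 0.125 ] [-15.5   0.9 123.5]
(325, 205) [0.5892 0.01   0.125 ] [ -5.5   0.9 123.5]
(255, 188) [ 0.5952 -0.0641  0.069 ] [ -1.9 -73.3 179.5]
(395, 188) [0.5759 0.0835 0.069 ] [ -2.   75.6 179.5]
[[0.43  0.249 0.065]
 [0.48  0.379 0.065]
 [0.532 0.354 0.065]
 [0.486 0.197 0.065]] [0.48221092 0.29455246 0.065     ]
```

The grip is within 1 mm of the expected spot. I'll descend and close.

move_arm --series '[{"grip": 1, "xyz": [0, 1, 35], "angular": [0, 0, 0]}, {"grip": 1, "xyz": [0, 1, 70], "angular": [0, 0, 0]}, {"grip": 1, "xyz": [0, 1, 100], "angular": [0, 0, 0]}, {"grip": 1, "xyz": [0, 1, 120], "angular": [0, 0, 0]}, {"grip": 1, "xyz": [0, 1, 135], "angular": [0, 0, 0]}, {"grip": 1, "xyz": [0, 1, 143], "angular": [0, 0, 0]}, {"grip": 1, "xyz": [0, 1, 144], "angular": [0, 0, 0]}, {"grip": 1, "xyz": [0, 1, 144], "angular": [0, 0, 0]}]'

```text
time_s: 2.8
tcp_pos: [0.584, 0.0089, 0.1063]
ee_rot: [[-0.992, -0.129, 0.001], [-0.129, 0.992, 0.0], [-0.001, -0.0, -1.0]]
wrist_force: [0.0, -0.8, 0.4]
gripper_width: 1.0
gripper_force: 0.0
```

move_arm --series '[{"grip": 0.1, "xyz": [0, 0, 0], "angular": [0, 0, 0]}, {"grip": 0.1, "xyz": [0, 0, 0], "angular": [0, 0, 0]}, {"grip": 0.1, "xyz": [0, 0, 0], "angular": [0, 0, 0]}, {"grip": 0.1, "xyz": [0, 0, 0], "angular": [0, 0, 0]}, {"grip": 0.1, "xyz": [0, 0, 0], "angular": [0, 0, 0]}, {"grip": 0.1, "xyz": [0, 0, 0], "angular": [0, 0, 0]}, {"grip": 0.1, "xyz": [0, 0, 0], "angular": [0, 0, 0]}, {"grip": 0.1, "xyz": [0, 0, 0], "angular": [0, 0, 0]}, {"grip": 0.1, "xyz": [0, 0, 0], "angular": [0, 0, 0]}, {"grip": 0.1, "xyz": [0, 0, 0], "angular": [0, 0, 0]}]'

```text
time_s: 3.8
tcp_pos: [0.5837, 0.0096, 0.1056]
ee_rot: [[-0.991, -0.131, -0.0], [-0.131, 0.991, -0.0], [0.0, -0.0, -1.0]]
wrist_force: [0.5, -0.2, -1.1]
gripper_width: 0.181
gripper_force: 30.0
```

Opening 0.181 is 15.7 mm, so the block is held at 30 N. Now I'll lift.

move_arm --series '[{"grip": 0.1, "xyz": [0, 0, -5], "angular": [0, 0, 0]}, {"grip": 0.1, "xyz": [0, 0, -15], "angular": [0, 0, 0]}, {"grip": 0.1, "xyz": [0, 0, -30], "angular": [0, 0, 0]}, {"grip": 0.1, "xyz": [0, 0, -50], "angular": [0, 0, 0]}, {"grip": 0.1, "xyz": [0, 0, -70], "angular": [0, 0, 0]}, {"grip": 0.1, "xyz": [0, 0, -90], "angular": [0, 0, 0]}, {"grip": 0.1, "xyz": [0, 0, -105], "angular": [0, 0, 0]}, {"grip": 0.1, "xyz": [0, 0, -113], "angular": [0, 0, 0]}, {"grip": 0.1, "xyz": [0, 0, -115], "angular": [0, 0, 0]}, {"grip": 0.1, "xyz": [0, 0, -115], "angular": [0, 0, 0]}]'

```text
time_s: 4.8
tcp_pos: [0.5834, 0.0098, 0.2203]
ee_rot: [[-0.991, -0.13, -0.001], [-0.13, 0.991, 0.0], [0.001, 0.0, -1.0]]
wrist_force: [-0.1, -0.6, -2.1]
gripper_width: 0.18
gripper_force: 30.0
```

```bash
python3 - <<'E'
from h import *
s=r.sense();R=np.array(s['ee_rot']);p=np.array(s['tcp_pos']);print(p,s['wrist_force'],s['gripper_width'],s['joints'])
print(R.T@(np.array([.480,.304,p[2]])-p)*1000, np.radians(np.degrees(np.arctan2(R[1,1],R[0,1]))-68.6))
E
```

```text
[0.58343534 0.00983548 0.22029463] [-0.0996189  -0.6473915  -2.08950313] 0.18039944672442979 [ 1.68483549e+01  1.92188780e+01 -7.88856682e+00 -2.52852373e-02
 -6.29220671e+01 -9.93519795e+01]
[6.42348576e+01 3.05131940e+02 1.29480923e-01] 0.5041358197982022
```

move_arm --series '[{"grip": 0.1, "xyz": [2, 10, 0], "angular": [0, 0, 0.02]}, {"grip": 0.1, "xyz": [8, 40, 0], "angular": [0, 0, 0.07]}, {"grip": 0.1, "xyz": [17, 80, 0], "angular": [0, 0, 0.13]}, {"grip": 0.1, "xyz": [25, 120, 0], "angular": [0, 0, 0.2]}, {"grip": 0.1, "xyz": [34, 160, 0], "angular": [0, 0, 0.26]}, {"grip": 0.1, "xyz": [42, 200, 0], "angular": [0, 0, 0.33]}, {"grip": 0.1, "xyz": [50, 240, 0], "angular": [0, 0, 0.4]}, {"grip": 0.1, "xyz": [58, 275, 0], "angular": [0, 0, 0.45]}, {"grip": 0.1, "xyz": [62, 295, 0], "angular": [0, 0, 0.49]}, {"grip": 0.1, "xyz": [64, 305, 0], "angular": [0, 0, 0.504]}]'

```text
time_s: 5.8
tcp_pos: [0.4793, 0.3055, 0.2192]
ee_rot: [[-0.932, 0.363, -0.002], [0.363, 0.932, -0.001], [0.001, -0.002, -1.0]]
wrist_force: [-0.6, -0.3, -2.6]
gripper_width: 0.184
gripper_force: 30.0
```

move_arm --series '[{"grip": 0.1, "xyz": [0, 0, 0], "angular": [0, 0, 0]}, {"grip": 0.1, "xyz": [0, 0, 0], "angular": [0, 0, 0]}, {"grip": 0.1, "xyz": [0, 0, 0], "angular": [0, 0, 0]}]'

```text
time_s: 6.1
tcp_pos: [0.4806, 0.303, 0.2201]
ee_rot: [[-0.931, 0.365, -0.001], [0.365, 0.931, -0.001], [0.0, -0.001, -1.0]]
wrist_force: [-0.5, 0.0, -2.2]
gripper_width: 0.182
gripper_force: 30.0
```

```bash
python3 - <<'E'
from h import *
c=save('wrist','w2');s=c['s'];print(s['time_s'],s['tcp_pos'],np.array(s['ee_rot']).round(3),s['joints'])
S=save('scene','scene2');D=save('side','side2')
def crop(c,x,y,w,h): return cv2.resize(c['img'][y:y+h,x:x+w,::-1],(400,300),interpolation=cv2.INTER_CUBIC)
cv2.imwrite('pics/comp2.png',np.vstack([np.hstack([crop(S,365,110,120,90),crop(D,188,248,140,105)]),cv2.resize(c['img'][100:250,120:520,::-1],(800,300),interpolation=cv2.INTER_CUBIC)]))
E
```

```text
6.1 [0.48058338 0.30299627 0.22005843] [[-0.931  0.365 -0.001]
 [ 0.365  0.931 -0.001]
 [ 0.    -0.001 -1.   ]] [ 4.85654553e+01  1.77860283e+01 -1.00524644e+01 -2.94378029e-03
 -6.22314334e+01 -1.59985765e+02]
```

View pics/comp2.png

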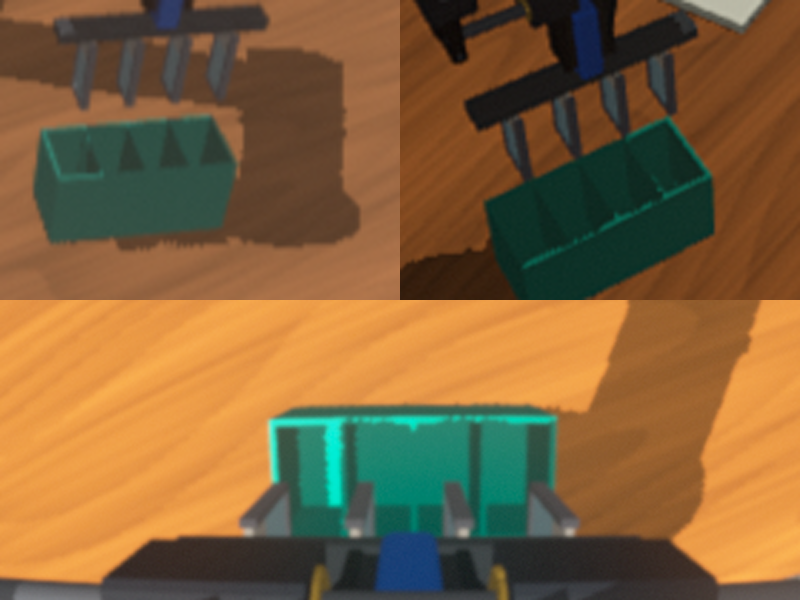

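In the wrist picture the dish's far rim corners are at crop (270,418) and (557,418), which is full-frame (255,159) and (398.5,159). The slides hang above it, nearly centred.

```bash
python3 - <<'E'
from h import *
c=load('w2');R=np.array(c['s']['ee_rot']);p=np.array(c['s']['tcp_pos'])
for uv,z in[((255,159),.065),((398.5,159),.065)]:
    q=atz(c,uv,z);print(uv,q.round(4),(R.T@(q-p)*1000).round(1))
# slide tips outer bottoms, z=tcp-.006-.093
for u,v in[(266,517),(360,530),(460,530),(562,517)]:
    q=atz(c,(120+u/2,100+(v-300)/2),p[2]-.099);print((R.T@(q-p)*1000).round(1))
E
```

```text
(255, 159) [0.4265 0.2531 0.065 ] [ 32.1 -66.  155.1]
(398.5, 159) [0.477 0.382 0.065] [ 32.1  72.4 155. ]
[ -1.6 -56.8  99.1]
[ -6.9 -18.7  99. ]
[-6.9 21.2 99. ]
[-1.7 62.8 98.9]
```

The fit error is about 2 mm with 12 mm clearance. I'll lower it slowly with a +1, +2 mm correction.

move_arm --series '[{"grip": 0.1, "xyz": [1, 2, 5], "angular": [0, 0, 0]}, {"grip": 0.1, "xyz": [1, 2, 15], "angular": [0, 0, 0]}, {"grip": 0.1, "xyz": [1, 2, 27], "angular": [0, 0, 0]}, {"grip": 0.1, "xyz": [1, 2, 39], "angular": [0, 0, 0]}, {"grip": 0.1, "xyz": [1, 2, 50], "angular": [0, 0, 0]}, {"grip": 0.1, "xyz": [1, 2, 60], "angular": [0, 0, 0]}, {"grip": 0.1, "xyz": [1, 2, 67], "angular": [0, 0, 0]}, {"grip": 0.1, "xyz": [1, 2, 70], "angular": [0, 0, 0]}, {"grip": 0.1, "xyz": [1, 2, 70], "angular": [0, 0, 0]}]'

```text
time_s: 7.15
tcp_pos: [0.4803, 0.306, 0.1501]
ee_rot: [[-0.931, 0.365, -0.0], [0.365, 0.931, -0.001], [0.0, -0.001, -1.0]]
wrist_force: [-0.7, -0.5, -2.4]
gripper_width: 0.181
gripper_force: 30.0
```

```bash
python3 - <<'E'
from h import *
c=save('wrist','w3');s=c['s'];print(s['time_s'],s['tcp_pos'],s['wrist_force'])
S=save('scene','scene3');D=save('side','side3')
def crop(c,x,y,w,h): return cv2.resize(c['img'][y:y+h,x:x+w,::-1],(400,300),interpolation=cv2.INTER_CUBIC)
cv2.imwrite('pics/comp3.png',np.vstack([np.hstack([crop(S,365,110,100,75),crop(D,198,258,120,90)]),cv2.resize(c['img'][100:250,120:520,::-1],(800,300),interpolation=cv2.INTER_CUBIC)]))
E
```

```text
7.15 [0.48029503 0.30602408 0.15013056] [-0.70558904 -0.50565511 -2.36523121]
```

View pics/comp3.png

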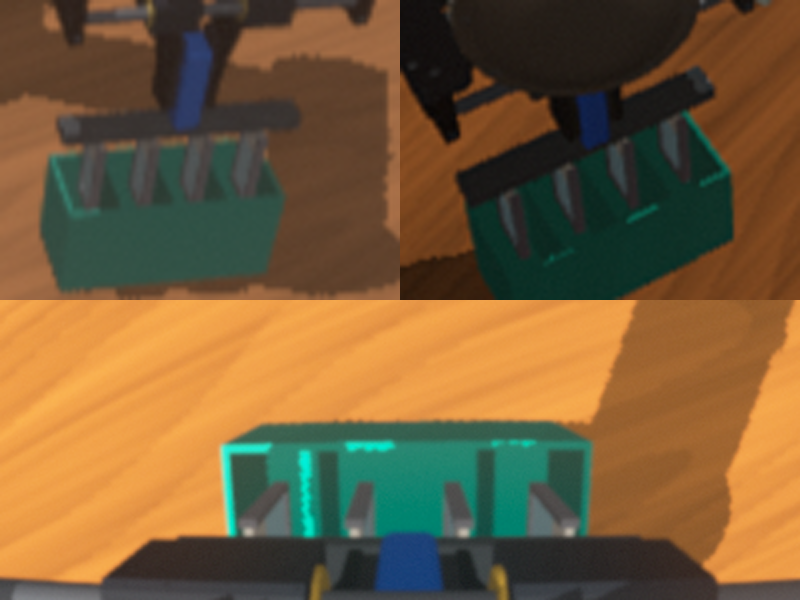

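Every slide has entered its own compartment, centred and without contact. I'll lower the last 38 mm slowly.

move_arm --series '[{"grip": 0.1, "xyz": [0, 0, 8], "angular": [0, 0, 0]}, {"grip": 0.1, "xyz": [0, 0, 16], "angular": [0, 0, 0]}, {"grip": 0.1, "xyz": [0, 0, 24], "angular": [0, 0, 0]}, {"grip": 0.1, "xyz": [0, 0, 30], "angular": [0, 0, 0]}, {"grip": 0.1, "xyz": [0, 0, 33], "angular": [0, 0, 0]}, {"grip": 0.1, "xyz": [0, 0, 35], "angular": [0, 0, 0]}, {"grip": 0.1, "xyz": [0, 0, 36], "angular": [0, 0, 0]}, {"grip": 0.1, "xyz": [0, 0, 37], "angular": [0, 0, 0]}, {"grip": 0.1, "xyz": [0, 0, 38], "angular": [0, 0, 0]}, {"grip": 0.1, "xyz": [0, 0, 38], "angular": [0, 0, 0]}]'

```text
time_s: 8.3
tcp_pos: [0.4803, 0.3061, 0.1126]
ee_rot: [[-0.931, 0.365, 0.0], [0.365, 0.931, 0.0], [-0.0, 0.0, -1.0]]
wrist_force: [0.2, 0.7, -2.5]
gripper_width: 0.182
gripper_force: 30.0
```

move_arm --series '[{"grip": 0.1, "xyz": [0, 0, 0.5], "angular": [0, 0, 0]}, {"grip": 0.1, "xyz": [0, 0, 1], "angular": [0, 0, 0]}, {"grip": 0.1, "xyz": [0, 0, 1.5], "angular": [0, 0, 0]}, {"grip": 0.1, "xyz": [0, 0, 1.5], "angular": [0, 0, 0]}]'

```text
time_s: 8.7
tcp_pos: [0.4804, 0.3061, 0.1115]
ee_rot: [[-0.931, 0.364, 0.0], [0.364, 0.931, 0.0], [-0.0, 0.0, -1.0]]
wrist_force: [-2.3, -1.4, 0.3]
gripper_width: 0.181
gripper_force: 30.0
```

The wrist force rose from -2.5 to +0.3 N, so the bar is resting on the rim. Time to release and retreat upwards.

move_arm --series '[{"grip": 0.4, "xyz": [0, 0, 0], "angular": [0, 0, 0]}, {"grip": 0.6, "xyz": [0, 0, 0], "angular": [0, 0, 0]}, {"grip": 0.7, "xyz": [0, 0, 0], "angular": [0, 0, 0]}, {"grip": 0.7, "xyz": [0, 0, 0], "angular": [0, 0, 0]}, {"grip": 0.7, "xyz": [0, 0, 0], "angular": [0, 0, 0]}]'

```text
time_s: 9.2
tcp_pos: [0.4804, 0.3061, 0.111]
ee_rot: [[-0.931, 0.365, 0.0], [0.365, 0.931, 0.0], [-0.0, 0.0, -1.0]]
wrist_force: [-0.5, 0.1, 0.1]
gripper_width: 0.548
gripper_force: 0.0
```

move_arm --series '[{"grip": 0.7, "xyz": [0, 0, -10], "angular": [0, 0, 0]}, {"grip": 0.7, "xyz": [0, 0, -25], "angular": [0, 0, 0]}, {"grip": 0.7, "xyz": [0, 0, -45], "angular": [0, 0, 0]}, {"grip": 0.7, "xyz": [0, 0, -70], "angular": [0, 0, 0]}, {"grip": 0.7, "xyz": [0, 0, -100], "angular": [0, 0, 0]}, {"grip": 0.7, "xyz": [0, 0, -120], "angular": [0, 0, 0]}, {"grip": 0.7, "xyz": [0, 0, -130], "angular": [0, 0, 0]}, {"grip": 0.7, "xyz": [0, 0, -130], "angular": [0, 0, 0]}]'

```text
time_s: 10.0
tcp_pos: [0.4808, 0.3065, 0.2429]
ee_rot: [[-0.931, 0.364, 0.003], [0.364, 0.931, 0.003], [-0.001, 0.003, -1.0]]
wrist_force: [-0.7, 0.1, -0.5]
gripper_width: 0.704
gripper_force: 0.0
```

```bash
python3 - <<'E'
from h import *
c=save('wrist','w4');s=c['s'];print(s['time_s'],s['tcp_pos'],s['wrist_force'],s['gripper_width'])
S=save('scene','scene4');D=save('side','side4')
def crop(c,x,y,w,h): return cv2.resize(c['img'][y:y+h,x:x+w,::-1],(400,300),interpolation=cv2.INTER_CUBIC)
cv2.imwrite('pics/comp4.png',np.vstack([np.hstack([crop(S,365,110,100,75),crop(D,198,258,120,90)]),cv2.resize(c['img'][100:250,120:520,::-1],(800,300),interpolation=cv2.INTER_CUBIC)]))
E
```

```text
10.0 [0.48077238 0.30652399 0.24289213] [-0.67151079  0.05597506 -0.52668469] 0.7038112219110572
```

View pics/comp4.png

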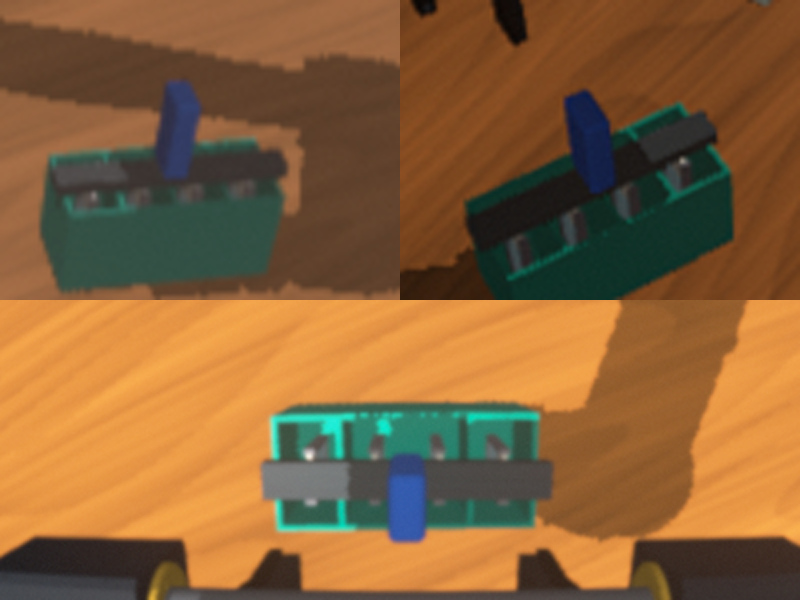

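The carrier sits level and centred: the bar is on the rim, there is one slide in each compartment, and the gripper is clear. I'm handing it in.

```bash
python3 -c "
from station import r
print(r.finish_job())"
```

```text
the job is handed in; nothing more can be done
None
```

The carrier is in the teal four-compartment dish, one slide per compartment with its bar down on the rim; the gripper has let go and is clear, the magenta dish was left alone, and the job was handed in at about 10 s (no verdict was returned).

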